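# Stand the coffee tin up and slide it home along the tin rail

### The job

The blue coffee tin has fallen on its side: stand it upright on the table, lid up, against the entry end of the wooden fence of the tin rail, and let go of it there. Then, without lifting it off the table, push it along the fence so that it stays against the wood, past the sprung roller and under the clear hood until it is fully home at the rubber bumper; push gently by feel so that the bumper is never squashed to its limit. Leave the tin standing there behind the roller, and leave the things round about where they are.

Things in the scene. Friction and masses are not known exactly. Their poses are not given: they have to be found in the camera images.
- tin: Blue cylindrical coffee tin with a silver lid, 57 mm diameter (radius 28.7), 72 mm tall, about 0.18 kg, lying on its side at the start with the lid end roughly to the right as the robot sees it (-y). Origin at the centre of its bottom face; its z axis runs along the tin's axis from the bottom to the lid (upright when z points up).
- tin_center (a point): Centre of the tin, on its axis, 36 mm from the bottom. Same axes as the tin.
- rack: The tin rail, fixed to the table. Origin on the table mid-lane; x points across to the fence, y along the lane from entry to bumper, z up. Wooden fence 10 mm thick, 50 mm high, inner face at x = +30 mm, y = -125 to 120 mm, lined with a slick white strip; a flat 4 mm steel foot behind it, to x = 64 mm. The lane floor is the table; it is open on the -x side and at the -y end. End wall at y = 110 to 120 mm, 80 mm high.
- hood (a point): Middle of the front edge of the clear hood plate's underside, rack frame (-17, 58, 80) mm, axes as the rail's. The plate covers rack x = -75 to +40, y = 58 to 120 mm; underside 80, top 86 mm (screws 88) above the table; under it the fence rises to the plate.
- post (a point): Centre of the steel post that carries the sprung roller, at table height, rack frame (-61, 47, 0) mm, axes as the rail's. The post covers rack x = -75 to -47, y = 30 to 64 mm and is 56 mm high; the roller sticks out of it towards the fence.
- home (a point): Where the tin's centre stands when it is fully home: against the fence and just touching the relaxed bumper; rack frame (1, 65, 36) mm. Axes as the rail's.
- entry (a point): Where the tin's centre stands at the entry end of the fence, touching it: rack frame (1, -90, 36) mm. Axes as the rail's. The entry stretch of the fence reaches from 30 mm before this point to 30 mm after it.
- bumper (a joint): Sprung rubber end bumper, 40 mm wide, z = 19 to 53 mm, face at rack y = 94 mm when relaxed: travel in m, 0 relaxed, 0.010 squashed to its limit. Spring 1.5 N per mm, no preload.
- catch (a joint): Sprung free-turning roller (6 mm radius, upright axis, z = 24 to 46 mm) on the open side of the lane at rack y = 46.5 mm; at rest it stands 5 mm into the tin's path. Value in m: 0 out at rest, grows as the tin pushes it aside (about 5 mm at most when the tin is against the fence), then it comes out again behind the tin and holds it. Spring 0.25 N per mm with 0.5 N preload: getting past it takes a push of 2 to 5 N.
- timer: Bystander, to be left alone: small white kitchen timer with red knob, 62x62x40 mm, standing; origin at the centre of its underside.
- spice_jar: Bystander, to be left alone: spice jar with red cap, 45x45x106 mm, standing; origin at the centre of its underside.
- mug: Bystander, to be left alone: dotted mug, 92x127x93 mm, standing; origin at the centre of its underside.
There are look-alikes about, which are no part of the job. Leave any turquoise look-alike of the tin alone.

How it is judged:
On the way, in this order (a step that is already met when the one before it is completed fails the run):
1. the tin stands upright on the table at the entry stretch of the fence (within 30 mm of the entry point along it, at most 15 mm from the wood), and is let go (angle between tin's own z axis and vertical below 0.12 rad and height (world z) of tin_center below 0.042 m and y of tin_center in the frame of entry between -0.03 and 0.03 m and x of tin_center in the frame of entry between -0.015 and 0.006 m and contact force between each of the fingers, the arm and tin below 0.1 N and linear speed of tin below 0.02 m/s), for 0.2 s.
2. the tin passes the middle of the fence upright, on the table and within 4 mm of the fence (angle between tin's own z axis and vertical below 0.12 rad and height (world z) of tin_center below 0.042 m and y of tin_center in the frame of home between -0.105 and -0.04 m and x of tin_center in the frame of home above -0.004 m), for 0.1 s.
At the end, for the whole second after the job is handed in: The tin stands upright, lid up, on the table within 4 mm of home along and across the lane, at rest and untouched, the bumper relaxed (under 3 mm) and the roller out behind it (under 3 mm) (angle between tin's own z axis and vertical below 0.12 rad and height (world z) of tin_center below 0.042 m and y of tin_center in the frame of home between -0.004 and 0.004 m and x of tin_center in the frame of home between -0.004 and 0.004 m and linear speed of tin below 0.01 m/s and value of joint each of bumper, catch below 0.003 m and contact force between each of the fingers, the arm and tin below 0.1 N).
It fails at once if the bumper is squashed to its limit (over 9 mm) (value of joint bumper above 0.009 m).
It fails at once if the tin is lifted off the table in the lane beyond the entry stretch (y of tin_center in the frame of home between -0.11 and 0.05 m and x of tin_center in the frame of home between -0.035 and 0.02 m and height (world z) of tin_center between 0.05 and 0.1 m).
It fails at once if the timer, the spice jar or the mug is moved by more than 20 mm or tipped (distance of any of timer, spice_jar, mug from where it was at the start of the episode above 0.02 m or angle between any of timer, spice_jar, mug's own z axis and vertical above 0.3 rad).
It also fails if it takes over 72 s, if anything falls off the work surface, if the arm or the gripper's body presses on something with over 40 N, if the wrist force passes 120 N, or if a joint passes its speed limit or range.

### The arm

A 6-joint arm with a two-finger parallel gripper is mounted at the origin on a cart in front of the work surface, level with it; the furniture and walls round the work are solid. World frame = base frame: x ahead of the robot, y to its left, z up, the work surface at z = 0. Lengths are in m, angles in rad, forces in N, time in s.
With the tool pointing down it reaches from about 0.25 to 0.775 m from the base axis. Payload 4 kg.
Tool frame: the origin (TCP) lies on the centre line of the jaws, within the pads' length; the fingertips stand tip_extent ahead of it and the grasp point (between the pads) lies 6 mm ahead of it (tip_extent is the distance from the TCP to the fingertips, in m); z points along the fingers, y is the line along which they close (so a half turn about z gives the same grasp; the last joint's range is limited). The gripper opens to 85 mm and grips with 20 to 120 N. Pads are 22 mm wide; open, the fingers measure 114 mm over their backs; the gripper's body (76 mm by 85 mm) begins 54 mm behind the grasp point. The pads swing forward as they close: fully open they stand 13 mm farther back than shut.
Start: joints at [-1.269, 0.087, 1.371, -0, 1.684, -0.103], TCP at [0.217, -0.506, 0.221] pointing down, gripper open.
Joint ranges: [-3.1, 3.1], [-0.76, 2.03], [0.27, 2.55], [-1.08, 4.22], [0.17, 2.65], [-2.57, 2.57]. Speed limits (rad/s): [2.79, 2.79, 3.14, 3.14, 3.14, 3.14].

### API

Orientations are given as a 3x3 rotation matrix whose columns are the frame's x, y, z axes.
In Python, from plant import get_obs, read_camera, sign_off, tip_extent gives the robot as it stands.
- The arm moves only by the tool drive_tool, never from a script. Its argument "targets" is a list of rows, each a list of 7 numbers: the shift along the tool's x, y, z in cm, then the turn, a rotation vector about the tool's x, y, z in degrees, then the opening, from -1 (shut) to 1 (fully open), so that 0 is half open. A call has 1 to 5 rows; each row shifts and turns the commanded pose from where the row before left it, along the tool's axes as they then stand; what a row does not reach is not made up. A row lasts 1/8 s, in which the tool goes at most 62.5 mm and 10.7 degrees, less where a joint would pass 70% of its speed; a pose out of reach is approached as far as the arm can. A call is refused whole if a number of a shift passes 6.25 or a number of a turn 10.7, either way. A call with a gripper value outside its range is refused whole. The fingers move at their own pace and stop on an object; "grip_force" is the grip in N (left out, the last holds). Time passes only in rows, so rows that do not move let the fingers close. It gives the time, the measured TCP pose, the force, the opening and the grip force at its end, in the units of the state.
- get_obs(): the state, without advancing time (a new reading comes with each control period).
- read_camera(name): name is "scene" or "top" or "wrist"; returns a dict with "color" (420x560x3 uint8, blue, green, red), "fx", "fy", "cx", "cy" (pixels), "world_from_camera" (4x4, takes a point from camera to world coordinates). Camera axes: x right, y up, looking along -z (the intrinsics and any distortion apply to the point x, -y, -z); pixel columns grow to the right and rows downward; lengths in m; the calibration is good to about 2 mm. A picture is of the moment at which its call begins. There is no depth.
- sign_off(): hands the job in; it is judged then, once.
The state is a dict: "time": time; "joint_positions": joint angles; "qd": joint speeds; "effort": joint torques, N m; "eef_pos": TCP position; "ee_rot": TCP orientation; "contact_force": force on the tool from outside, world axes, zero at the start; "wrist_torque": the same for the moment, N m; "width": finger opening in m; "grasp_force": force on a finger pad.
Only numpy, scipy, OpenCV 4.12 (cv2) and the standard library are available. Lean on these libraries where they do the work, as an engineer would, in place of code of your own. Each camera call takes 0.05 s, during which the arm holds its last target. There are 200 camera calls.

## Working session

There is one attempt and no reset: what is moved stays moved. The work goes in short steps, Python scripts to look and compute and a tool call to move; the robot and the scene stay as the last step left them, time stands still between calls to the robot, and variables do not carry over. Pictures are saved under pics/ and viewed, at most 10 in all, crops included, and the job is handed in when it is done.

Besides the shell and the picture viewer there is one more tool, called after "Call:" as name(argument=value, ...), one argument or row to a line, values as JSON. drive_tool: Moves the arm, as the interface text tells. Its arguments: {"type":"object","properties":{"targets":{"type":"array"},"grip_force":{"type":"number"}},"required":["targets"]}

```bash
mkdir -p pics; ls; cat > h.py <<'E'
import numpy as np, cv2
from plant import get_obs, read_camera, sign_off, tip_extent
def snap(n,f):
    c=read_camera(n); cv2.imwrite('pics/'+f+'.png',c['color']); np.savez('pics/'+f+'.npz',**{k:v for k,v in c.items()}); return c
def ray(f,u,v,z):
    c=np.load('pics/'+f+'.npz',allow_pickle=True); T=c['world_from_camera']
    d=T[:3,:3]@np.array([(u-c['cx'])/c['fx'],-(v-c['cy'])/c['fy'],-1.]); o=T[:3,3]
    return o+d*(z-o[2])/d[2]
def proj(f,p):
    c=np.load('pics/'+f+'.npz',allow_pickle=True); T=np.linalg.inv(c['world_from_camera'])
    q=T[:3,:3]@np.array(p)+T[:3,3]; return c['cx']+c['fx']*q[0]/-q[2], c['cy']-c['fy']*q[1]/-q[2]
E
python3 - <<'E'
from h import *
a=snap('top','top0'); b=snap('scene','sc0')
print([k for k in a], tip_extent() if callable(tip_extent) else tip_extent)
print(a['world_from_camera'],a['fx'],b['world_from_camera'],b['fx'])
o=get_obs(); print(o)
E
```

```text
pics
['color', 'fx', 'fy', 'cx', 'cy', 'world_from_camera'] 0.025
[[ 0.17250877  0.95947706 -0.22281046  0.36502465]
 [-0.98498988  0.16940579 -0.03311526  0.03957257]
 [ 0.00597205  0.22517872  0.97429917  0.93093701]
 [ 0.          0.          0.          1.        ]] 422.548263998196 [[-0.00172374  0.77530901 -0.63157974 -0.27933477]
 [-0.99995004  0.00488253  0.00872276  0.04809152]
 [ 0.00984654  0.63156322  0.77526185  1.13177802]
 [ 0.          0.          0.          1.        ]] 539.2815786379826
{'time': 0.1, 'joint_positions': array([-1.26911239e+00,  8.78803395e-02,  1.37211798e+00,  2.28484400e-05,
        1.68359190e+00, -1.03107937e-01]), 'qd': array([-0.00109751, -0.00107028, -0.00314713, -0.00110803,  0.00089614,
        0.00103029]), 'effort': array([ 2.71874451e-03, -3.53014541e+01, -3.14217854e+01, -1.60224799e-04,
        7.94221211e-03, -2.73330943e-05]), 'eef_pos': array([ 0.21646365, -0.5051013 ,  0.21954907]), 'ee_rot': array([[ 9.19183446e-01,  3.93829234e-01, -5.71854989e-04],
       [ 3.93829583e-01, -9.19181481e-01,  1.91409379e-03],
       [ 2.28187575e-04, -1.98461674e-03, -9.99998005e-01]]), 'contact_force': array([ 0.10263311, -0.11290822,  0.26693582]), 'wrist_torque': array([-0.00611247,  0.01435207,  0.01987804]), 'grasp_force': 0.0, 'width': 0.08510529242670856}
```

View pics/top0.png

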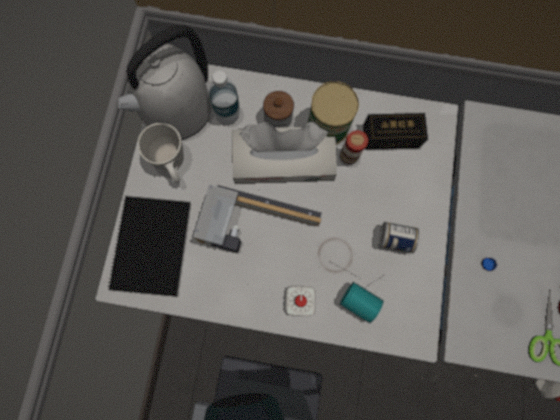

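View pics/sc0.png

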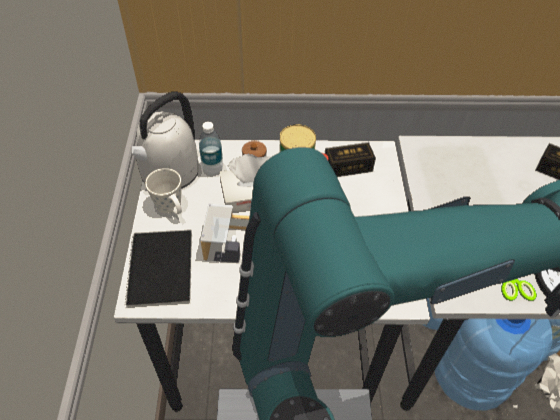

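Blue/silver tin candidate at (399,237); turquoise look-alike at (362,302) is excluded by colour. The rail has its hood at (217,215) and the fence from (240,197) to (320,218), with the post at (233,240). I'll confirm in an enlarged crop.

```bash
python3 - <<'E'
from h import *
im=cv2.imread('pics/top0.png')
a=cv2.resize(im[205:265,360:440],None,fx=5,fy=5,interpolation=cv2.INTER_CUBIC)
b=cv2.resize(im[180:260,185:330],None,fx=5,fy=5,interpolation=cv2.INTER_CUBIC)
c=np.zeros((600,800,3),np.uint8)
b=cv2.resize(im[178:258,188:330],(710,400),interpolation=cv2.INTER_CUBIC)
c[:400,:710]=b
cv2.imwrite('pics/b.png',c[:400,:710])
cv2.imwrite('pics/a.png',cv2.resize(im[205:265,360:440],None,fx=8,fy=8,interpolation=cv2.INTER_CUBIC))
E
```

```text
(no output)
```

View pics/a.png

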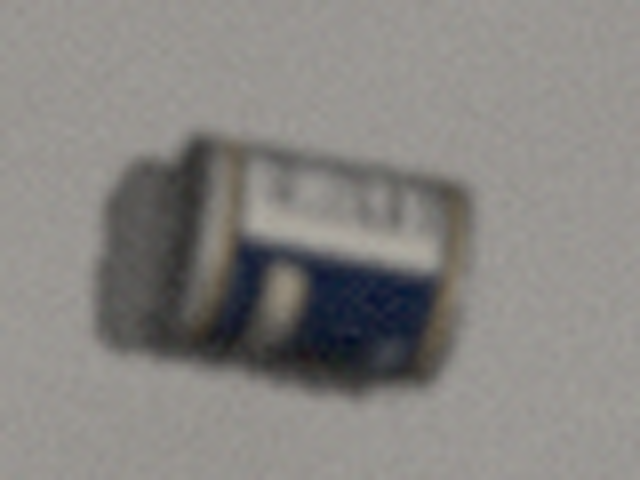

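View pics/b.png

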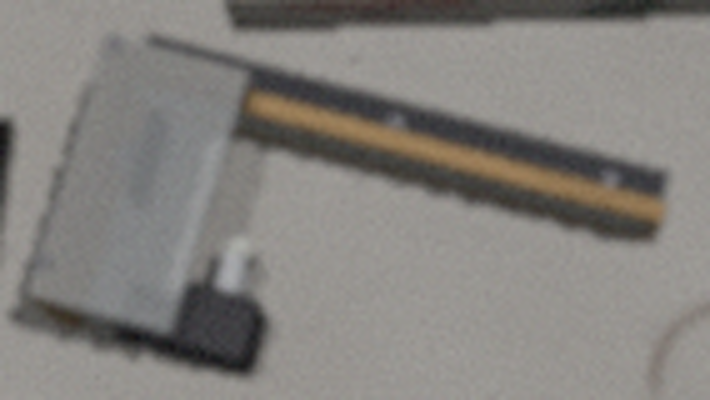

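```bash
cat > fit.py <<'E'
from h import *
from scipy.optimize import least_squares
R=lambda t:np.array([[np.cos(t),-np.sin(t),0],[np.sin(t),np.cos(t),0],[0,0,1]])
px=np.array([[665,197],[655,224],[665,172],[250,72],[110,40],[30,300],[175,333],[245,370]])/5+[188,178]
M=np.array([[40,-125,50],[30,-125,50],[64,-125,4],[40,58,86],[40,120,86],[-75,120,86],[-75,58,86],[-75,30,56]])/1000
f=lambda p:(np.array([proj('top0',R(p[2])@m+[p[0],p[1],0]) for m in M])-px).ravel()
s=least_squares(f,[.4,.1,0],loss='soft_l1'); print('rack',s.x,np.degrees(s.x[2]),s.fun.reshape(-1,2).round(1).tolist())
rack=s.x
hp=np.array([(190,135),(205,131),(330,155),(460,182),(470,200),(455,300),(430,380),(340,385),(220,350),(185,335)])/8+[360,205]
th=np.linspace(0,2*np.pi,60)
def hull(p):
    a=np.array([np.cos(p[2]),np.sin(p[2]),0]);n=np.array([-a[1],a[0],0])
    P=[proj('top0',np.array([p[0],p[1],.0287])+a*l+.0287*(np.cos(t)*n+np.array([0,0,np.sin(t)]))) for l in(-.036,.036) for t in th]
    return cv2.convexHull(np.array(P,np.float32))
def g(p):
    h=hull(p); return [cv2.pointPolygonTest(h,(float(u),float(v)),True) for u,v in hp]
s=least_squares(g,[*ray('top0',400,237,.0287)[:2],-1.6],diff_step=1e-3,loss='soft_l1'); print('tin',s.x,np.degrees(s.x[2]),np.round(s.fun,1))
for n,p in dict(home=(1,65,36),entry=(1,-90,36)).items(): print(n,R(rack[2])@np.array(p)/1000+[rack[0],rack[1],0])
for n,u,v,z in(('timer',301,301,.04),('turq',362,302,.03),('jar',355,143,.1),('tissue',290,165,.05),('kettlebase',175,110,.1),('mug',162,150,.09),('cable',336,254,0)): print(n,ray('top0',u,v,z))
E
python3 fit.py
```

```text
rack [ 0.53533203  0.09174595 -0.08118939] -4.6518093279746795 [[0.9, 0.6], [1.8, -0.4], [0.9, -0.4], [-0.1, 0.1], [-0.9, -0.8], [-1.1, 0.2], [-0.6, 1.4], [-0.0, -0.6]]
tin [ 0.55593703 -0.20550172 -1.6364467 ] -93.76148941269966 [ 0.8  0.5 -0.2 -0.7 -0.2  1.   0.  -0.9 -0.1  0.7]
home [0.54160025 0.15645074 0.036     ]
entry [0.52902972 0.00196132 0.036     ]
timer [ 0.38690087 -0.02019722  0.04      ]
turq [ 0.4070931  -0.14651385  0.03      ]
jar [ 0.72462317 -0.07661676  0.1       ]
tissue [0.67030835 0.05026538 0.05      ]
kettlebase [0.73178585 0.31115712 0.1       ]
mug [0.6421528  0.32087216 0.09      ]
cable [ 0.50141326 -0.08304184  0.        ]
```

```bash
cat >> h.py <<'E'
from scipy.spatial.transform import Rotation as Ro
RACK=np.array([.53533,.09175,-.08119]); TIN=np.array([.55594,-.2055,.0287]); LID=np.radians(-93.76)
def Rz(t): return Ro.from_euler('z',t).as_matrix()
def frame(z,y):
    z=np.array(z,float)/np.linalg.norm(z); y=np.array(y,float); y-=z*(y@z); y/=np.linalg.norm(y); return np.column_stack([np.cross(y,z),y,z])
def rk(x,y,z): return Rz(RACK[2])@np.array([x,y,z])/1000+[RACK[0],RACK[1],0]
def rkv(x,y,z): return Rz(RACK[2])@np.array([x,y,z],float)
def inrk(p): return 1000*(Rz(RACK[2]).T@(np.array(p)-[RACK[0],RACK[1],0]))
def plan(p,R,n,g=1,base=None):
    o=get_obs(); p0,R0=(o['eef_pos'],o['ee_rot']) if base is None else base
    w=Ro.from_matrix(R0.T@R).as_rotvec(); W=Ro.from_rotvec(w/n).as_matrix(); Rc=R0.copy()
    for i in range(n):
        s=Rc.T@(np.array(p)-p0)/n*100
        print([*[float(v) for v in s.round(2)],*[float(v) for v in np.degrees(w/n).round(1)],g]); Rc=Rc@W
E
python3 - <<'E'
from h import *
R=frame([0,0,-1],Rz(np.radians(-3.76))[:,0])
plan([.53,-.205,.22],R,10)
E
```

```text
[4.06, -1.52, -0.0, -0.0, -0.0, -6.3, 1]
[4.21, -1.07, -0.0, -0.0, -0.0, -6.3, 1]
[4.3, -0.6, -0.0, -0.0, -0.0, -6.3, 1]
[4.34, -0.12, -0.0, -0.0, -0.0, -6.3, 1]
[4.33, 0.35, -0.0, -0.0, -0.0, -6.3, 1]
[4.26, 0.83, -0.0, -0.0, -0.0, -6.3, 1]
[4.14, 1.29, -0.0, -0.0, -0.0, -6.3, 1]
[3.98, 1.74, -0.0, -0.0, -0.0, -6.3, 1]
[3.76, 2.16, -0.0, -0.0, -0.0, -6.3, 1]
[3.5, 2.56, -0.0, -0.0, -0.0, -6.3, 1]
```

Call:
drive_tool(
  targets=[
    [4.1,-1.5,0,0,0,-6.3,1],
    [4.2,-1.1,0,0,0,-6.3,1],
    [4.3,-0.6,0,0,0,-6.3,1],
    [4.3,-0.1,0,0,0,-6.3,1],
    [4.3,0.4,0,0,0,-6.3,1],
  ],
)

```text
time: 0.72
eef_pos: [0.3744, -0.355, 0.22]
ee_rot: [[0.575, 0.818, -0.001], [0.818, -0.575, 0.001], [0.0, -0.001, -1.0]]
contact_force: [-0.5, 0.3, -1.0]
width: 0.0853
grasp_force: 0.0
```

Call:
drive_tool(
  targets=[
    [4.3,0.8,0,0,0,-6.3,1],
    [4.1,1.3,0,0,0,-6.3,1],
    [4.0,1.7,0,0,0,-6.3,1],
    [3.8,2.2,0,0,0,-6.3,1],
    [3.5,2.6,0,0,0,-6.3,1],
  ],
)

```text
time: 1.35
eef_pos: [0.5317, -0.2046, 0.22]
ee_rot: [[0.063, 0.998, -0.001], [0.998, -0.063, 0.0], [0.0, -0.001, -1.0]]
contact_force: [0.3, -1.5, 0.1]
width: 0.0855
grasp_force: 0.0
```

Call:
drive_tool(
  targets=[
    [0,0,0,0,0,0,1],
    [0,0,0,0,0,0,1],
  ],
)

```text
time: 1.6
eef_pos: [0.5306, -0.2059, 0.22]
ee_rot: [[0.067, 0.998, -0.001], [0.998, -0.067, -0.0], [-0.0, -0.001, -1.0]]
contact_force: [-0.1, 0.1, -1.0]
width: 0.0854
grasp_force: 0.0
```

```bash
python3 - <<'E'
from h import *
snap('wrist','w0'); o=get_obs(); print(o['eef_pos'],o['ee_rot'],o['joint_positions'])
p,R=o['eef_pos'],o['ee_rot']
print('wrist tin px',[np.round(proj('w0',TIN+np.array([np.cos(LID),np.sin(LID),0])*l),0) for l in(-.036,.036)])
E
```

```text
[ 0.5303813  -0.20634355  0.22025146] [[ 6.76265735e-02  9.97710193e-01 -1.00897706e-03]
 [ 9.97710671e-01 -6.76267941e-02 -1.86086020e-04]
 [-2.53893802e-04 -9.94082815e-04 -9.99999474e-01]] [-4.70278826e-01  1.30594584e-01  1.32390443e+00 -6.27385085e-04
  1.68790874e+00 -4.02673524e-01]
wrist tin px [array([302., 152.]), array([301., 212.])]
```

View pics/w0.png

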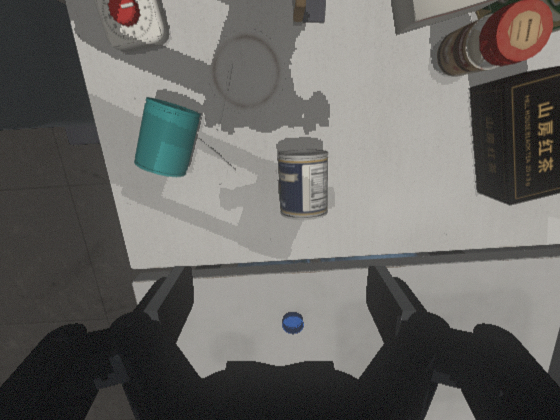

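Wrist view: the blue tin spans columns 278–328, rows 148–218, matching the predicted axis (302,152)–(301,212); the turquoise one at (167,137) stays untouched. Now a 45° leaned hover.

```bash
cat >> h.py <<'E'
lid=np.array([np.cos(LID),np.sin(LID),0])
def gr(phi,back,up=.003,al=.005):
    s,c=np.sin(np.radians(phi)),np.cos(np.radians(phi)); z=-s*lid-c*np.array([0,0,1]); R=frame(z,Rz(LID+np.pi/2)[:,0])
    return TIN+al*lid+[0,0,up]-(.006+back)*z, R
E
python3 - <<'E'
from h import *
plan(*gr(45,.11),6)
E
```

```text
[-1.41, 0.43, 1.78, -0.0, 7.5, -0.0, 1]
[-1.63, 0.43, 1.58, -0.0, 7.5, -0.0, 1]
[-1.82, 0.43, 1.35, -0.0, 7.5, -0.0, 1]
[-1.98, 0.43, 1.1, -0.0, 7.5, -0.0, 1]
[-2.11, 0.43, 0.83, -0.0, 7.5, -0.0, 1]
[-2.2, 0.43, 0.55, -0.0, 7.5, -0.0, 1]
```

Call:
drive_tool(
  targets=[
    [-1.4,0.4,1.8,0,7.5,0,1],
    [-1.6,0.4,1.6,0,7.5,0,1],
    [-1.8,0.4,1.4,0,7.5,0,1],
    [-2.0,0.4,1.1,0,7.5,0,1],
    [-2.1,0.4,0.8,0,7.5,0,1],
  ],
)

```text
time: 2.28
eef_pos: [0.5455, -0.2792, 0.1314]
ee_rot: [[0.054, 0.998, 0.043], [0.79, -0.07, 0.609], [0.611, 0.001, -0.792]]
contact_force: [0.1, -0.8, -0.5]
width: 0.0855
grasp_force: 0.0
```

Call:
drive_tool(
  targets=[
    [-2.2,0.4,0.6,0,7.5,0,1],
    [0,0,0,0,0,0,1],
    [0,0,0,0,0,0,1],
  ],
)

```text
time: 2.65
eef_pos: [0.5491, -0.2916, 0.1139]
ee_rot: [[0.047, 0.998, 0.048], [0.706, -0.068, 0.705], [0.706, 0.001, -0.708]]
contact_force: [-0.4, 0.2, 0.6]
width: 0.0856
grasp_force: 0.0
```

```bash
python3 - <<'E'
from h import *
o=get_obs(); print(o['eef_pos'],o['joint_positions'].round(2))
plan(*gr(45,0),5)
snap('wrist','w1'); print([np.round(proj('w1',TIN+lid*l)) for l in(-.036,.036)])
E
```

```text
[ 0.54909023 -0.29164019  0.11392749] [-0.86  0.63  1.07  0.58  1.99 -0.7 ]
[-0.01, 0.02, 2.19, 0.0, 0.0, -0.0, 1]
[-0.01, 0.02, 2.19, 0.0, 0.0, -0.0, 1]
[-0.01, 0.02, 2.19, 0.0, 0.0, -0.0, 1]
[-0.01, 0.02, 2.19, 0.0, 0.0, -0.0, 1]
[-0.01, 0.02, 2.19, 0.0, 0.0, -0.0, 1]
[array([280., 170.]), array([281., 236.])]
```

View pics/w1.png

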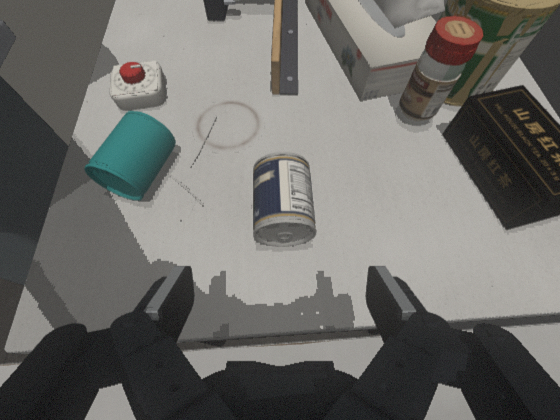

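The tin is centred between the jaws: columns 253–316, silver lid end nearest at (285,238). Advancing and gripping.

Call:
drive_tool(
  targets=[
    [0,0.1,2.2,0,0,0,1],
    [0,0.1,2.2,0,0,0,1],
    [0,0,2.2,0,0,0,1],
    [0,0,2.2,0,0,0,1],
    [0,0,2.2,0,0,0,1],
  ],
)

```text
time: 3.32
eef_pos: [0.5578, -0.2127, 0.0389]
ee_rot: [[0.042, 0.998, 0.049], [0.71, -0.064, 0.702], [0.703, 0.006, -0.711]]
contact_force: [0.1, 0.1, -0.6]
width: 0.0854
grasp_force: 0.0
```

Call:
drive_tool(
  targets=[
    [0,0,0,0,0,0,1],
    [0,0,0,0,0,0,0.2],
    [0,0,0,0,0,0,-0.2],
    [0,0,0,0,0,0,-0.2],
    [0,0,0,0,0,0,-0.2],
  ],
  grip_force=30,
)

```text
time: 3.95
eef_pos: [0.5581, -0.2152, 0.0375]
ee_rot: [[0.045, 0.998, 0.052], [0.707, -0.068, 0.704], [0.706, 0.005, -0.708]]
contact_force: [1.0, -2.7, 6.1]
width: 0.0464
grasp_force: 28.0
```

Call:
drive_tool(
  targets=[
    [0,0,0,0,0,0,-0.2],
    [0,0,0,0,0,0,-0.2],
  ],
)

```text
time: 4.2
eef_pos: [0.5581, -0.2152, 0.0375]
ee_rot: [[0.045, 0.998, 0.052], [0.707, -0.068, 0.704], [0.706, 0.005, -0.708]]
contact_force: [2.4, -3.2, 6.3]
width: 0.0468
grasp_force: 28.0
```

```bash
python3 - <<'E'
from h import *
w=snap('wrist','w2')['color']; t=snap('top','top2')['color']
c=np.zeros((420,800,3),np.uint8); c[:,:400]=w[:,80:480]; c[:,400:]=cv2.resize(t[190:280,345:431],(400,420),interpolation=cv2.INTER_CUBIC)
cv2.imwrite('pics/c2.png',c)
E
```

```text
(no output)
```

View pics/c2.png

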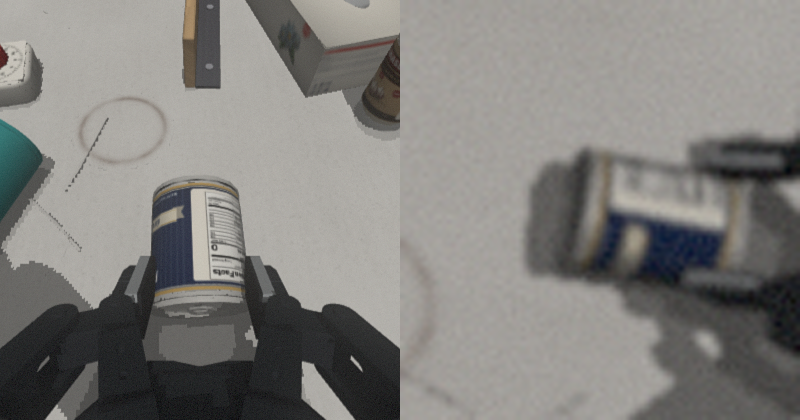

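The 47 mm opening (tin is 57) shows the pads caught an upper chord; in the top view (right half) they only reach the lid-end third at (690–760,160). I'll reopen, go 14 mm deeper and regrip.

Call:
drive_tool(
  targets=[
    [0,0,0,0,0,0,1],
    [0,0,0,0,0,0,1],
    [0,0,0,0,0,0,1],
    [0,0,0.7,0,0,0,1],
    [0,0,0.7,0,0,0,1],
  ],
)

```text
time: 4.92
eef_pos: [0.5571, -0.2031, 0.0248]
ee_rot: [[0.047, 0.998, 0.046], [0.705, -0.066, 0.706], [0.707, -0.001, -0.707]]
contact_force: [-0.1, 0.1, 0.3]
width: 0.0854
grasp_force: 0.0
```

Call:
drive_tool(
  targets=[
    [0,0,0,0,0,0,1],
    [0,0,0,0,0,0,0.2],
    [0,0,0,0,0,0,0],
    [0,0,0,0,0,0,-0.2],
    [0,0,0,0,0,0,-0.2],
  ],
  grip_force=30,
)

```text
time: 5.55
eef_pos: [0.5572, -0.2041, 0.026]
ee_rot: [[0.047, 0.998, 0.047], [0.706, -0.066, 0.705], [0.707, 0.001, -0.707]]
contact_force: [-1.4, -1.9, 3.7]
width: 0.0545
grasp_force: 31.5
```

```bash
python3 - <<'E'
from h import *
t=snap('top','top3')['color']; snap('wrist','w3'); o=get_obs();print(o['eef_pos'],o['width'],o['contact_force'])
E
```

```text
[ 0.55727398 -0.20409358  0.02601481] 0.05472274843367037 [-2.55393269 -1.71237726  4.82912258]
```

```bash
python3 - <<'E'
from h import *
w=cv2.imread('pics/w3.png'); t=cv2.imread('pics/top3.png')
c=np.zeros((600,800,3),np.uint8); c[:,:400]=cv2.resize(w[170:410,200:360],(400,600),interpolation=cv2.INTER_CUBIC); c[:400,400:]=cv2.resize(t[200:280,360:440],(400,400),interpolation=cv2.INTER_CUBIC)
cv2.imwrite('pics/c3.png',c)
o=get_obs();p,R=o['eef_pos'],o['ee_rot']
print([ (d,np.round(proj('w3',p+R[:,2]*d+R[:,1]*.0273*s)),np.round(proj('top3',p+R[:,2]*d+R[:,1]*.0273*s))) for d in(0,.006,.016,.025) for s in(-1,1)])
E
```

```text
[(0, array([232., 262.]), array([394., 249.])), (0, array([328., 262.]), array([399., 225.])), (0.006, array([233., 257.]), array([392., 249.])), (0.006, array([326., 257.]), array([396., 225.])), (0.016, array([236., 250.]), array([388., 249.])), (0.016, array([324., 249.]), array([392., 225.])), (0.025, array([238., 244.]), array([384., 248.])), (0.025, array([322., 243.]), array([389., 224.]))]
```

View pics/c3.png

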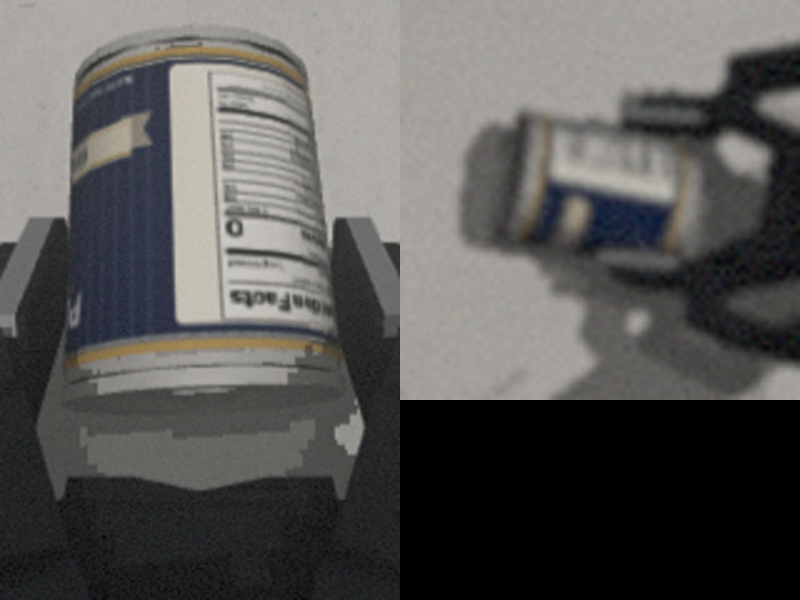

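```bash
cat >> h.py <<'E'
def tri(pts):
    A=np.zeros((3,3));b=np.zeros(3)
    for f,u,v in pts:
        o=ray(f,u,v,0); T=np.load('pics/'+f+'.npz')['world_from_camera'][:3,3]; d=(o-T)/np.linalg.norm(o-T); P=np.eye(3)-np.outer(d,d); A+=P; b+=P@T
    return np.linalg.solve(A,b)
E
python3 - <<'E'
from h import *
o=get_obs();p,R=o['eef_pos'],o['ee_rot']
for w,t in(((334,257),(404,223)),((226,257),(401.5,252))):
    q=tri([('w3',*w),('top3',*t)]); print(q,(R.T@(q-p)*1000).round(1), np.round(proj('w3',q)),np.round(proj('top3',q)))
T=np.load('pics/w3.npz')['world_from_camera']; print('cam in tool',(R.T@(T[:3,3]-p)*1000).round(), (R.T@T[:3,:3]).round(2))
for d in(-.012,0,.012,.02): print(d,[np.round(proj('w3',p+R@[x,.03,d])) for x in(.011,-.011)])
E
```

```text
[ 0.58434703 -0.21036905  0.0481596 ] [ 12.5  27.4 -18.8] [335. 257.] [404. 223.]
[ 0.52634042 -0.20929836  0.04869411] [ 10.9 -30.5 -21.2] [218. 262.] [401. 250.]
cam in tool [  80.   -0. -153.] [[-0.    0.95  0.31]
 [ 1.    0.   -0.  ]
 [-0.    0.31 -0.95]]
-0.012 [array([338., 253.]), array([335., 290.])]
0 [array([334., 244.]), array([332., 279.])]
0.012 [array([330., 235.]), array([328., 269.])]
0.02 [array([328., 231.]), array([327., 262.])]
```

The tip corners triangulate to about 20 mm behind the reported TCP, with tool x matching the 11 mm half pad width. The chord widths in both grips agree with that, so the real tips are shorter than `tip_extent` says. Going 26 mm deeper still leaves the tips about 13 mm above the table.

Call:
drive_tool(
  targets=[
    [0,0,0,0,0,0,1],
    [0,0,0,0,0,0,1],
    [0,0,0,0,0,0,1],
    [0,0,1.3,0,0,0,1],
    [0,0,1.3,0,0,0,1],
  ],
)

```text
time: 6.28
eef_pos: [0.5583, -0.1845, 0.0061]
ee_rot: [[0.047, 0.998, 0.047], [0.705, -0.066, 0.706], [0.707, -0.001, -0.707]]
contact_force: [-0.1, 1.0, -0.1]
width: 0.0853
grasp_force: 0.0
```

Call:
drive_tool(
  targets=[
    [0,0,0,0,0,0,1],
    [0,0,0,0,0,0,0.2],
    [0,0,0,0,0,0,0],
    [0,0,0,0,0,0,-0.2],
    [0,0,0,0,0,0,-0.2],
  ],
  grip_force=40,
)

```text
time: 6.9
eef_pos: [0.5587, -0.1858, 0.0076]
ee_rot: [[0.046, 0.998, 0.048], [0.706, -0.067, 0.705], [0.707, 0.001, -0.708]]
contact_force: [0.1, -1.0, 1.7]
width: 0.0567
grasp_force: 42.5
```

Call:
drive_tool(
  targets=[
    [0,0,0,0,0,0,-0.2],
  ],
)

```text
time: 7.02
eef_pos: [0.5587, -0.1858, 0.0076]
ee_rot: [[0.046, 0.998, 0.048], [0.706, -0.067, 0.705], [0.707, 0.001, -0.708]]
contact_force: [0.1, -2.2, 2.7]
width: 0.0564
grasp_force: 42.5
```

Opening 56.6 mm, which is the true diameter. Lift, then reorient in the air.

Call:
drive_tool(
  targets=[
    [2.0,0,-2.0,0,0,0,-0.2],
    [2.5,0,-2.5,0,0,0,-0.2],
    [2.5,0,-2.5,0,0,0,-0.2],
    [2.0,0,-2.0,0,0,0,-0.2],
    [0,0,0,0,0,0,-0.2],
  ],
)

```text
time: 7.65
eef_pos: [0.5593, -0.1861, 0.1359]
ee_rot: [[0.044, 0.998, 0.05], [0.708, -0.066, 0.703], [0.705, 0.004, -0.71]]
contact_force: [0.2, -1.2, -2.2]
width: 0.0565
grasp_force: 42.5
```

```bash
cat >> h.py <<'E'
R0=frame([.048,.705,-.708],[.998,-.067,.001]); P0=np.array([.5587,-.1858,.0076])
CT=R0.T@(TIN-P0); LT=R0.T@lid   # tin centre / lid in tool
def place(x,y,z,ph=45,yaw=0):
    a,b=np.radians(ph),np.radians(yaw); zt=rkv(np.cos(a)*np.cos(b),np.cos(a)*np.sin(b),-np.sin(a)); R=frame(zt,rkv(-np.sin(b),np.cos(b),0)); return rk(x,y,z)-R@CT, R
E
python3 - <<'E'
from h import *
o=get_obs(); print(CT*1000,LT,o['eef_pos'],o['width'],o['contact_force'],o['joint_positions'].round(2))
p,R=place(-8,-90,170); print(p,(R@LT).round(3)); plan(p,R,15,-0.2)
E
```

```text
[  0.86350932  -1.41425948 -28.95119724] [-0.70779078  0.00138177 -0.70642077] [ 0.55928743 -0.18607974  0.13591825] 0.056456099703787635 [ 0.16826819 -1.19516187 -2.18231928] [-0.74  0.48  1.25  0.62  1.9  -0.62]
[0.54118471 0.00239509 0.15013901] [0.001 0.001 1.   ]
[0.95, -0.2, 0.81, 0.0, -4.6, -6.5, -0.2]
[1.03, -0.09, 0.73, 0.0, -4.6, -6.5, -0.2]
[1.09, 0.03, 0.64, 0.0, -4.6, -6.5, -0.2]
[1.13, 0.15, 0.55, 0.0, -4.6, -6.5, -0.2]
[1.14, 0.28, 0.46, 0.0, -4.6, -6.5, -0.2]
[1.14, 0.41, 0.37, 0.0, -4.6, -6.5, -0.2]
[1.11, 0.54, 0.28, 0.0, -4.6, -6.5, -0.2]
[1.06, 0.66, 0.19, 0.0, -4.6, -6.5, -0.2]
[0.99, 0.78, 0.11, 0.0, -4.6, -6.5, -0.2]
[0.9, 0.88, 0.03, 0.0, -4.6, -6.5, -0.2]
[0.8, 0.98, -0.04, 0.0, -4.6, -6.5, -0.2]
[0.68, 1.06, -0.1, 0.0, -4.6, -6.5, -0.2]
[0.54, 1.13, -0.15, 0.0, -4.6, -6.5, -0.2]
[0.4, 1.19, -0.18, 0.0, -4.6, -6.5, -0.2]
[0.25, 1.22, -0.21, 0.0, -4.6, -6.5, -0.2]
```

Call:
drive_tool(
  targets=[
    [1.0,-0.2,0.8,0,-4.6,-6.5,-0.2],
    [1.0,-0.1,0.7,0,-4.6,-6.5,-0.2],
    [1.1,0,0.6,0,-4.6,-6.5,-0.2],
    [1.1,0.2,0.6,0,-4.6,-6.5,-0.2],
    [1.1,0.3,0.5,0,-4.6,-6.5,-0.2],
  ],
)

```text
time: 8.28
eef_pos: [0.5519, -0.1222, 0.1365]
ee_rot: [[-0.47, 0.873, 0.133], [0.837, 0.393, 0.382], [0.281, 0.29, -0.915]]
contact_force: [0.4, -0.2, -1.7]
width: 0.0563
grasp_force: 42.4
```

Call:
drive_tool(
  targets=[
    [1.1,0.4,0.4,0,-4.6,-6.5,-0.2],
    [1.1,0.5,0.3,0,-4.6,-6.5,-0.2],
    [1.1,0.7,0.2,0,-4.6,-6.5,-0.2],
    [1.0,0.8,0.1,0,-4.6,-6.5,-0.2],
    [0.9,0.9,0,0,-4.6,-6.5,-0.2],
  ],
)

```text
time: 8.9
eef_pos: [0.5451, -0.059, 0.1411]
ee_rot: [[-0.769, 0.506, 0.391], [0.578, 0.812, 0.085], [-0.274, 0.291, -0.917]]
contact_force: [0.0, 0.5, -2.3]
width: 0.0564
grasp_force: 42.4
```

Call:
drive_tool(
  targets=[
    [0.8,1.0,0,0,-4.6,-6.5,-0.2],
    [0.7,1.1,-0.1,0,-4.6,-6.5,-0.2],
    [0.5,1.1,-0.1,0,-4.6,-6.5,-0.2],
    [0.4,1.2,-0.2,0,-4.6,-6.5,-0.2],
    [0.3,1.2,-0.2,0,-4.6,-6.5,-0.2],
  ],
)

```text
time: 9.52
eef_pos: [0.5386, 0.0038, 0.1449]
ee_rot: [[-0.711, 0.069, 0.699], [0.051, 0.998, -0.047], [-0.701, 0.002, -0.713]]
contact_force: [0.1, 0.1, -1.6]
width: 0.0562
grasp_force: 42.5
```

Call:
drive_tool(
  targets=[
    [0,0,0,0,0,0,-0.2],
    [0,0,0,0,0,0,-0.2],
  ],
)

```text
time: 9.78
eef_pos: [0.5403, 0.0028, 0.1475]
ee_rot: [[-0.71, 0.074, 0.7], [0.057, 0.997, -0.047], [-0.701, 0.006, -0.713]]
contact_force: [-0.1, 0.5, -2.4]
width: 0.0562
grasp_force: 42.7
```

```bash
python3 - <<'E'
from h import *
CT[1]=0
o=get_obs(); print(o['eef_pos'],o['width'],o['joint_positions'].round(2))
plan(*place(-8,-90,170),2,-.2)
w=snap('wrist','w4')['color']; t=snap('top','top4')['color']
c=np.zeros((420,800,3),np.uint8); c[:,:400]=w[:,80:480]; c[:,400:]=cv2.resize(t[140:266,220:340],(400,420),interpolation=cv2.INTER_CUBIC)
cv2.imwrite('pics/c4.png',c)
E
```

```text
[0.54026175 0.0027725  0.14752036] 0.05616412182527926 [-0.13 -0.4   2.13  0.07  0.64 -1.66]
[-0.13, -0.09, -0.06, 0.3, -0.2, 0.0, -0.2]
[-0.13, -0.09, -0.06, 0.3, -0.2, 0.0, -0.2]
```

View pics/c4.png

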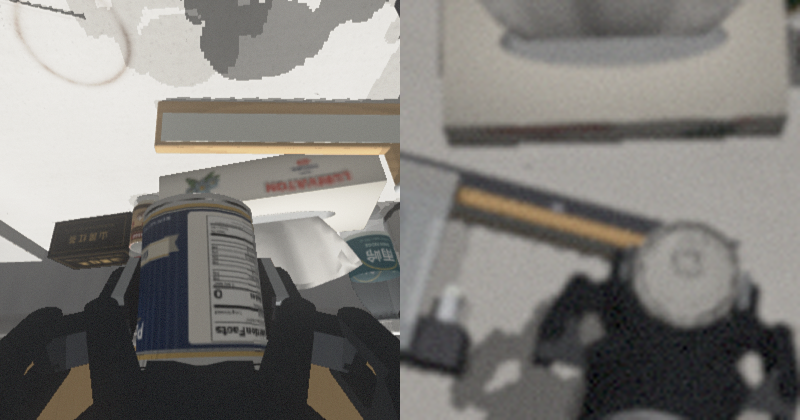

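Lid is up: the top view shows the silver lid at crop (686,262). The wrist view shows the fence's inner face with its entry end at crop (156,100)–(156,152). Checking rack fit and tin position against both.

```bash
python3 - <<'E'
from h import *
CT[1]=0
o=get_obs();p,R=o['eef_pos'],o['ee_rot']; c=p+R@CT
print('tin pred rack',inrk(c).round(1),'lid',(R@LT).round(3))
L=ray('top4',220+286*.3,140+262*.3,c[2]+.036); print('lid centre from top',inrk(L).round(1))
print('fence bottom corner meas',inrk(ray('w4',236,101,0)).round(1),'top',inrk(ray('w4',236,152,.05)).round(1), inrk(ray('w4',470,152,.05)).round(1),inrk(ray('w4',470,99,.0)).round(1))
for z in(0,50): print(np.round(proj('w4',rk(30,-125,z))),np.round(proj('w4',rk(30,0,z))))
E
```

```text
tin pred rack [ -7.9 -88.9 169. ] lid [ 0.006 -0.005  1.   ]
lid centre from top [ -4.4 -87.5 205. ]
fence bottom corner meas [  32.8 -123.4    0. ] top [  38.9 -121.2   50. ] [39.4 67.  50. ] [30.6 77.1  0. ]
[234.  98.] [381.  98.]
[230. 145.] [391. 144.]
```

Call:
drive_tool(
  targets=[
    [2.0,0,2.0,0.3,-0.2,0,-0.2],
    [2.0,0,2.0,0.3,-0.2,0,-0.2],
    [2.0,0,2.0,0,0,0,-0.2],
    [1.8,0,1.8,0,0,0,-0.2],
    [0.8,0,0.8,0,0,0,-0.2],
  ],
)

```text
time: 10.5
eef_pos: [0.5401, 0.0025, 0.0252]
ee_rot: [[-0.706, 0.081, 0.704], [0.056, 0.997, -0.059], [-0.706, -0.002, -0.708]]
contact_force: [0.2, -0.6, -1.3]
width: 0.0565
grasp_force: 42.7
```

Call:
drive_tool(
  targets=[
    [0,0,0,0,0,0,-0.2],
    [0,0,0,0,0,0,-0.2],
  ],
)

```text
time: 10.75
eef_pos: [0.5418, 0.0027, 0.0288]
ee_rot: [[-0.702, 0.08, 0.708], [0.055, 0.997, -0.059], [-0.71, -0.002, -0.704]]
contact_force: [-0.0, -0.1, -1.6]
width: 0.0564
grasp_force: 42.7
```

```bash
python3 - <<'E'
from h import *
CT[1]=0
o=get_obs();p,R=o['eef_pos'],o['ee_rot']; c=p+R@CT
print('tin pred rack',inrk(c).round(1),'lid',(R@LT).round(3),o['contact_force'],R.T@[0,0,-1])
E
```

```text
tin pred rack [ -7.5 -88.2  48.6] lid [-0.003  0.004  1.   ] [-0.01079978 -0.1169143  -1.58807476] [0.71038676 0.00227651 0.70380784]
```

Call:
drive_tool(
  targets=[
    [0.2,0,0.5,0,0,0,-0.2],
    [0.3,0,0.3,0,0,0,-0.2],
    [0.14,0,0.14,0,0,0,-0.2],
    [0.07,0,0.07,0,0,0,-0.2],
    [0,0,0,0,0,0,-0.2],
  ],
)

```text
time: 11.38
eef_pos: [0.5435, 0.0028, 0.0161]
ee_rot: [[-0.702, 0.08, 0.708], [0.055, 0.997, -0.058], [-0.71, -0.002, -0.704]]
contact_force: [-2.5, -0.1, 3.8]
width: 0.0568
grasp_force: 42.3
```

Call:
drive_tool(
  targets=[
    [0.07,0,0.07,0,0,0,-0.2],
    [0.07,0,0.07,0,0,0,-0.2],
    [0,0,0,0,0,0,-0.2],
  ],
)

```text
time: 11.75
eef_pos: [0.5447, 0.0026, 0.0158]
ee_rot: [[-0.699, 0.08, 0.71], [0.055, 0.997, -0.059], [-0.713, -0.002, -0.701]]
contact_force: [-5.6, -0.8, 9.2]
width: 0.0564
grasp_force: 42.5
```

Call:
drive_tool(
  targets=[
    [-0.1,0,-0.1,0,0,0,-0.2],
    [0,0,0,0,0,0,0.4],
    [0,0,0,0,0,0,1],
    [0,0,0,0,0,0,1],
    [0,0,0,0,0,0,1],
  ],
)

```text
time: 12.38
eef_pos: [0.5424, 0.0029, 0.014]
ee_rot: [[-0.704, 0.08, 0.706], [0.055, 0.997, -0.058], [-0.708, -0.002, -0.706]]
contact_force: [-0.0, 0.8, -0.1]
width: 0.0856
grasp_force: 0.0
```

Call:
drive_tool(
  targets=[
    [0,0,-1.5,0,0,0,1],
    [0,0,-3,0,0,0,1],
    [0,0,-4,0,0,0,1],
    [0,0,-4,0,0,0,1],
    [0,0,0,0,0,0,1],
  ],
)

```text
time: 13.0
eef_pos: [0.4553, 0.0101, 0.1071]
ee_rot: [[-0.697, 0.08, 0.713], [0.054, 0.997, -0.059], [-0.715, -0.003, -0.699]]
contact_force: [0.7, -0.2, 0.9]
width: 0.0852
grasp_force: 0.0
```

```bash
python3 - <<'E'
from h import *
o=get_obs(); print(o['eef_pos'],o['joint_positions'].round(2))
w=snap('wrist','w5')['color']; t=snap('top','top5')['color']
c=np.zeros((420,800,3),np.uint8); c[:,:400]=w[:,80:480]; c[:,400:]=cv2.resize(t[140:266,220:340],(400,420),interpolation=cv2.INTER_CUBIC)
cv2.imwrite('pics/c5.png',c)
for d in(-28.7,0,28.7): print([np.round(proj('w5',rk(-5,-88+d,z))) for z in(0,72)])
print(np.round(proj('top5',rk(-5,-88,72))))
E
```

```text
[0.45528451 0.01006026 0.10713263] [-0.13 -0.65  2.36  0.05  0.63 -1.65]
[array([248., 169.]), array([244., 242.])]
[array([279., 169.]), array([278., 242.])]
[array([309., 169.]), array([313., 242.])]
[301. 232.]
```

View pics/c5.png

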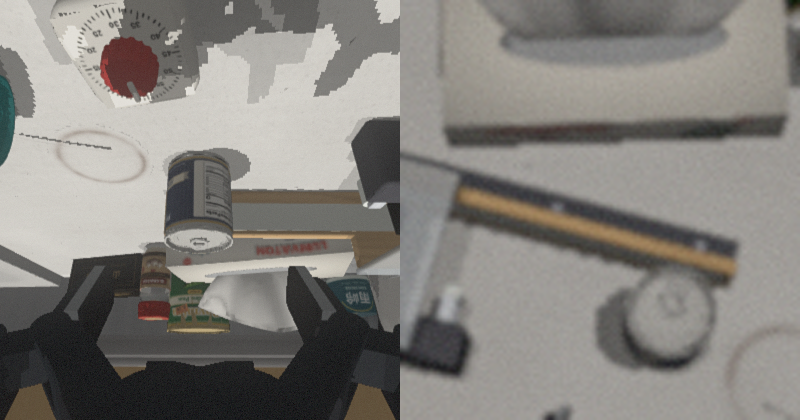

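Tin stands upright at the fence's entry end: lid in the top crop at (675,300), tin body in the wrist view at columns 165–232. That was my tenth picture, so from here I rely on image code and force. Next comes the pushing pose: fingers shut behind the tin, leaning 15°.

```bash
cat >> h.py <<'E'
def push(x,y,z,lean=15,yaw=5,tip=-.012):  # x,y,z (mm, rack) of the leading tip edge
    a,b=np.radians(lean),np.radians(yaw); zt=rkv(np.sin(a)*np.sin(b),np.sin(a)*np.cos(b),-np.cos(a)); R=frame(zt,rkv(np.cos(b),-np.sin(b),0))
    return rk(x,y,z)-R@[.011,0,tip],R
def edge(tip=-.012):
    o=get_obs(); return inrk(o['eef_pos']+o['ee_rot']@[.011,0,tip]).round(1)
E
python3 - <<'E'
from h import *
print('tin rack',inrk(ray('top5',302.5,230,.072)).round(1))
im=cv2.imread('pics/top5.png'); g=cv2.GaussianBlur(cv2.resize(cv2.cvtColor(im[205:255,275:330],cv2.COLOR_BGR2GRAY),None,fx=6,fy=6,interpolation=cv2.INTER_CUBIC),(0,0),3)
print(cv2.HoughCircles(g,cv2.HOUGH_GRADIENT,1,40,param1=60,param2=15,minRadius=70,maxRadius=95))
o=get_obs(); 
p,R=push(-3,-145,200); print(p)
up=o['eef_pos']+[0,0,.12]; print('up',o['ee_rot'].T@[0,0,12])
plan(p,R,12,-1,base=(up,o['ee_rot']))
E
```

```text
tin rack [  0.  -90.5  72. ]
None
[ 0.51931956 -0.05994197  0.18556188]
up [-8.50887473 -0.02738845 -8.46157791]
[-0.19, -0.54, 0.63, 2.1, 3.8, 7.9, -1]
[-0.31, -0.48, 0.64, 2.1, 3.8, 7.9, -1]
[-0.41, -0.41, 0.63, 2.1, 3.8, 7.9, -1]
[-0.5, -0.32, 0.61, 2.1, 3.8, 7.9, -1]
[-0.58, -0.22, 0.59, 2.1, 3.8, 7.9, -1]
[-0.64, -0.12, 0.55, 2.1, 3.8, 7.9, -1]
[-0.68, -0.01, 0.51, 2.1, 3.8, 7.9, -1]
[-0.71, 0.11, 0.46, 2.1, 3.8, 7.9, -1]
[-0.71, 0.22, 0.41, 2.1, 3.8, 7.9, -1]
[-0.7, 0.34, 0.35, 2.1, 3.8, 7.9, -1]
[-0.67, 0.44, 0.29, 2.1, 3.8, 7.9, -1]
[-0.62, 0.54, 0.23, 2.1, 3.8, 7.9, -1]
```

Call:
drive_tool(
  targets=[
    [-2.1,0,-2.1,0,0,0,-1],
    [-3.2,0,-3.2,0,0,0,-1],
    [-3.2,0,-3.2,0,0,0,-1],
    [-0.2,-0.5,0.6,2.1,3.8,7.9,-1],
    [-0.3,-0.5,0.6,2.1,3.8,7.9,-1],
  ],
)

```text
time: 13.72
eef_pos: [0.4651, -0.0011, 0.2151]
ee_rot: [[-0.736, 0.332, 0.59], [0.339, 0.935, -0.104], [-0.586, 0.124, -0.801]]
contact_force: [-0.2, -0.1, 0.7]
width: 0.0001
grasp_force: 0.0
```

Call:
drive_tool(
  targets=[
    [-0.4,-0.4,0.6,2.1,3.8,7.9,-1],
    [-0.5,-0.3,0.6,2.1,3.8,7.9,-1],
    [-0.6,-0.2,0.6,2.1,3.8,7.9,-1],
    [-0.6,-0.1,0.6,2.1,3.8,7.9,-1],
    [-0.7,0,0.5,2.1,3.8,7.9,-1],
  ],
)

```text
time: 14.35
eef_pos: [0.4925, -0.0295, 0.1979]
ee_rot: [[-0.457, 0.849, 0.265], [0.877, 0.48, -0.027], [-0.15, 0.22, -0.964]]
contact_force: [0.1, 0.2, -0.4]
width: 0.0001
grasp_force: 0.0
```

Call:
drive_tool(
  targets=[
    [-0.7,0.1,0.5,2.1,3.8,7.9,-1],
    [-0.7,0.2,0.4,2.1,3.8,7.9,-1],
    [-0.7,0.3,0.4,2.1,3.8,7.9,-1],
    [-0.7,0.4,0.3,2.1,3.8,7.9,-1],
    [-0.6,0.5,0.2,2.1,3.8,7.9,-1],
  ],
)

```text
time: 14.98
eef_pos: [0.5184, -0.0591, 0.1815]
ee_rot: [[0.159, 0.987, 0.036], [0.951, -0.162, 0.263], [0.265, -0.008, -0.964]]
contact_force: [-0.4, -0.1, -0.5]
width: 0.0003
grasp_force: 0.0
```

Call:
drive_tool(
  targets=[
    [0,0,0,0,0,0,-1],
    [0,0,0,0,0,0,-1],
  ],
)

```text
time: 15.22
eef_pos: [0.5177, -0.0585, 0.1834]
ee_rot: [[0.152, 0.988, 0.039], [0.953, -0.157, 0.259], [0.262, -0.002, -0.965]]
contact_force: [-0.4, -0.7, -0.1]
width: 0.0
grasp_force: 0.0
```

```bash
python3 - <<'E'
from h import *
snap('top','top6'); snap('wrist','w6'); o=get_obs(); print(edge(),o['width'],o['eef_pos'],o['joint_positions'].round(2))
plan(*push(-3,-145,37),6,-1)
# finger tip in wrist image: dark finger profile rows
w=cv2.cvtColor(cv2.imread('pics/w6.png'),cv2.COLOR_BGR2GRAY)
print(w[180:400:5,280].tolist()); print(w[180:400:5,272].tolist()); print(w[180:400:5,292].tolist())
p,R=o['eef_pos'],o['ee_rot']
for d in(-.02,-.012,0,.012,.025): print(d,np.round(proj('w6',p+R@[.011,0,d])))
E
```

```text
[  -5.  -143.3  199.3] 0.00034572406057373456 [ 0.51759727 -0.05804743  0.18481641] [-0.39  0.04  1.51  0.26  1.65 -0.22]
[-0.73, 0.03, 2.6, -0.0, -0.0, 0.1, -1]
[-0.73, 0.03, 2.6, -0.0, -0.0, 0.1, -1]
[-0.73, 0.03, 2.6, -0.0, -0.0, 0.1, -1]
[-0.73, 0.03, 2.6, -0.0, -0.0, 0.1, -1]
[-0.73, 0.03, 2.6, -0.0, -0.0, 0.1, -1]
[-0.73, 0.03, 2.6, -0.0, -0.0, 0.1, -1]
[115, 114, 109, 80, 91, 113, 106, 179, 149, 182, 178, 179, 157, 159, 160, 50, 50, 43, 42, 39, 44, 43, 39, 39, 41, 41, 36, 40, 28, 39, 27, 114, 157, 155, 156, 157, 155, 143, 27, 28, 24, 32, 23, 15]
[116, 117, 109, 102, 90, 112, 113, 102, 108, 112, 132, 114, 83, 120, 158, 78, 79, 77, 78, 77, 77, 75, 81, 38, 35, 38, 33, 32, 30, 21, 32, 26, 28, 34, 33, 25, 24, 25, 25, 24, 33, 28, 23, 24]
[114, 110, 99, 93, 183, 184, 184, 187, 186, 166, 158, 180, 183, 184, 161, 89, 83, 80, 81, 76, 78, 73, 66, 43, 34, 43, 31, 31, 28, 33, 33, 31, 24, 30, 27, 26, 25, 25, 24, 31, 28, 18, 17, 17]
-0.02 [280. 260.]
-0.012 [280. 253.]
0 [280. 243.]
0.012 [280. 235.]
0.025 [280. 227.]
```

Tip edge found at row ~254 in the wrist image, matching the model (d = −12 mm gives row 253). Descending behind the tin.

Call:
drive_tool(
  targets=[
    [-0.7,0,2.6,0,0,0,-1],
    [-0.7,0,2.6,0,0,0,-1],
    [-0.7,0,2.6,0,0,0,-1],
    [-0.7,0,2.6,0,0,0,-1],
    [-0.7,0,2.6,0,0,0,-1],
  ],
)

```text
time: 15.95
eef_pos: [0.5179, -0.0577, 0.0506]
ee_rot: [[0.15, 0.988, 0.043], [0.954, -0.156, 0.258], [0.261, 0.002, -0.965]]
contact_force: [-0.4, -0.5, 0.3]
width: 0.0
grasp_force: 0.0
```

Call:
drive_tool(
  targets=[
    [-0.7,0,2.6,0,0,0,-1],
    [0,0,0,0,0,0,-1],
    [0,0,0,0,0,0,-1],
  ],
)

```text
time: 16.32
eef_pos: [0.5186, -0.0582, 0.0252]
ee_rot: [[0.151, 0.988, 0.044], [0.953, -0.157, 0.258], [0.262, 0.003, -0.965]]
contact_force: [0.4, -0.0, 0.5]
width: 0.0006
grasp_force: 0.0
```

```bash
python3 - <<'E'
from h import *
o=get_obs(); e=edge(); print(e,o['contact_force'])
print('per cm +y rack:',(o['ee_rot'].T@rkv(0,1,0)).round(3),'per cm +x:',(o['ee_rot'].T@rkv(1,0,0)).round(3),'z',(o['ee_rot'].T@[0,0,1]).round(3))
E
```

```text
[  -4.  -143.3   39.6] [ 0.40569432 -0.00911363  0.51115689]
per cm +y rack: [ 0.962 -0.077  0.261] per cm +x: [0.073 0.997 0.023] z [ 0.262  0.003 -0.965]
```

Call:
drive_tool(
  targets=[
    [0.62,-0.04,0.36,0,0,0,-1],
    [0.67,-0.04,0.18,0,0,0,-1],
    [0.67,-0.04,0.18,0,0,0,-1],
    [0.48,-0.02,0.13,0,0,0,-1],
    [0.48,-0.02,0.13,0,0,0,-1],
  ],
)

```text
time: 16.95
eef_pos: [0.5213, -0.0278, 0.0221]
ee_rot: [[0.152, 0.987, 0.042], [0.953, -0.158, 0.258], [0.261, 0.001, -0.965]]
contact_force: [-0.1, -1.4, -0.3]
width: -0.0
grasp_force: 0.8
```

Call:
drive_tool(
  targets=[
    [0.48,-0.02,0.13,0,0,0,-1],
    [0.48,-0.02,0.13,0,0,0,-1],
    [0.48,-0.02,0.13,0,0,0,-1],
    [0.48,-0.02,0.13,0,0,0,-1],
    [0.48,-0.02,0.13,0,0,0,-1],
  ],
)

```text
time: 17.58
eef_pos: [0.5241, -0.0028, 0.022]
ee_rot: [[0.153, 0.987, 0.042], [0.953, -0.158, 0.259], [0.262, 0.0, -0.965]]
contact_force: [-0.3, -2.1, 1.0]
width: 0.0002
grasp_force: 1.0
```

```bash
python3 - <<'E'
from h import *
o=get_obs(); e=edge(); print(e,Rz(RACK[2]).T@o['contact_force'])
t=snap('top','top7')['color']; snap('wrist','w7')
def diff(f):
    a=cv2.imread('pics/top5.png').astype(int); return a
# tin lid patch match from top5 (lid centre 302.5,230)
a=cv2.imread('pics/top5.png'); T=a[216:244,289:317]; r=cv2.matchTemplate(t[190:250,190:330],T,cv2.TM_CCOEFF_NORMED); _,m,_,l=cv2.minMaxLoc(r)
u,v=l[0]+190+13.5,l[1]+190+14; print(m,u,v,inrk(ray('top7',u,v,.072)).round(1))
E
```

```text
[ -2.9 -87.7  36.5] [-0.14942498 -2.11781328  0.95806626]
0.8252301812171936 251.5 217 [-0.1 18.5 72. ]
```

```bash
python3 - <<'E'
from h import *
g=cv2.GaussianBlur(cv2.imread('pics/w7.png'),(3,3),0).astype(int)
for x in(-27.7,1,29.7): print(x,[np.round(proj('w7',rk(x,-59,z))).tolist() for z in(0,72)])
print('fence top inner',[np.round(proj('w7',rk(30,y,50))).tolist() for y in(-125,-59,0)])
v=int(proj('w7',rk(1,-59,72))[1])
for r in(v-12,v,v+12): print(r,[tuple(g[r,u]) for u in range(200,380,5)])
E
```

```text
-27.7 [[238.0, 202.0], [213.0, 205.0]]
1 [[283.0, 198.0], [285.0, 199.0]]
29.7 [[328.0, 195.0], [357.0, 193.0]]
fence top inner [[355.0, 331.0], [346.0, 194.0], [337.0, 66.0]]
187 [(np.int64(115), np.int64(118), np.int64(120)), (np.int64(83), np.int64(85), np.int64(85)), (np.int64(108), np.int64(111), np.int64(112)), (np.int64(107), np.int64(110), np.int64(111)), (np.int64(112), np.int64(116), np.int64(117)), (np.int64(118), np.int64(122), np.int64(123)), (np.int64(116), np.int64(120), np.int64(120)), (np.int64(115), np.int64(118), np.int64(120)), (np.int64(114), np.int64(117), np.int64(118)), (np.int64(116), np.int64(119), np.int64(121)), (np.int64(116), np.int64(119), np.int64(121)), (np.int64(116), np.int64(120), np.int64(122)), (np.int64(115), np.int64(120), np.int64(120)), (np.int64(99), np.int64(102), np.int64(103)), (np.int64(113), np.int64(116), np.int64(117)), (np.int64(109), np.int64(112), np.int64(114)), (np.int64(103), np.int64(107), np.int64(107)), (np.int64(111), np.int64(115), np.int64(116)), (np.int64(117), np.int64(120), np.int64(121)), (np.int64(91), np.int64(93), n
[... 3401 characters left out ...]
int64(116)), (np.int64(107), np.int64(110), np.int64(112)), (np.int64(105), np.int64(108), np.int64(109)), (np.int64(104), np.int64(108), np.int64(110)), (np.int64(106), np.int64(109), np.int64(111)), (np.int64(99), np.int64(103), np.int64(104)), (np.int64(94), np.int64(97), np.int64(99)), (np.int64(79), np.int64(82), np.int64(83)), (np.int64(98), np.int64(103), np.int64(104)), (np.int64(85), np.int64(90), np.int64(91)), (np.int64(82), np.int64(107), np.int64(128)), (np.int64(117), np.int64(158), np.int64(189)), (np.int64(116), np.int64(155), np.int64(185)), (np.int64(110), np.int64(147), np.int64(175)), (np.int64(91), np.int64(99), np.int64(109)), (np.int64(89), np.int64(88), np.int64(90))]
```

```bash
cat >> h.py <<'E'
def lidfit(f,x0,y0,zs=.072,r=.0283):
    g=cv2.GaussianBlur(cv2.cvtColor(cv2.imread('pics/'+f+'.png'),cv2.COLOR_BGR2GRAY),(0,0),1).astype(np.float32)
    th=np.radians(np.arange(0,360,4)); best=[]
    def samp(x,y,rr):
        q=np.array([proj(f,rk(x,y,72)+[rr*np.cos(t),rr*np.sin(t),zs-.072]) for t in th],np.float32)
        return cv2.remap(g,q[:,0].copy(),q[:,1].copy(),cv2.INTER_LINEAR).ravel()
    for x in np.arange(x0-10,x0+8,1):
        for y in np.arange(y0-10,y0+11,1):
            best.append((float(np.mean(np.minimum(abs(samp(x,y,r+.0012)-samp(x,y,r-.0012)),40))),x,y))
    best.sort(reverse=True); return [(round(a,1),round(float(x),1),round(float(y),1)) for a,x,y in best[:4]]
E
python3 - <<'E'
from h import *
print('w7',lidfit('w7',0,-60)); print('w6',lidfit('w6',-2,-90)); print('top5',lidfit('top5',-2,-90))
E
```

```text
w7 [(25.8, -4.0, -59.0), (25.6, -4.0, -58.0), (23.2, -3.0, -59.0), (23.0, -4.0, -56.0)]
w6 [(17.1, -5.0, -89.0), (16.5, -5.0, -90.0), (16.4, -4.0, -83.0), (16.4, -5.0, -87.0)]
top5 [(13.8, -7.0, -90.0), (13.7, -12.0, -93.0), (13.7, -8.0, -90.0), (13.6, -7.0, -89.0)]
```

The lid fit puts the tin at rack (−4, −59), about 5 mm off the wood. I'll back off, shift the finger to the open side and nudge it diagonally to the fence before the middle stretch.

Call:
drive_tool(
  targets=[
    [-0.58,0.05,-0.16,0,0,0,-1],
    [-0.1,-1.45,-0.03,0,0,0,-1],
    [-0.1,-1.45,-0.03,0,0,0,-1],
    [0.4,-0.03,0.1,0,0,0,-1],
    [0.4,-0.03,0.1,0,0,0,-1],
  ],
)

```text
time: 18.3
eef_pos: [0.4954, 0.002, 0.0224]
ee_rot: [[0.153, 0.987, 0.043], [0.953, -0.159, 0.259], [0.262, 0.001, -0.965]]
contact_force: [0.9, -0.3, -0.1]
width: 0.0004
grasp_force: 0.0
```

Call:
drive_tool(
  targets=[
    [0.3,0.28,0.08,0,0,0,-1],
    [0.3,0.28,0.08,0,0,0,-1],
    [0.2,0.3,0.05,0,0,0,-1],
    [0,0,0,0,0,0,-1],
  ],
)

```text
time: 18.8
eef_pos: [0.5055, 0.0085, 0.0223]
ee_rot: [[0.152, 0.987, 0.042], [0.953, -0.158, 0.259], [0.262, 0.0, -0.965]]
contact_force: [-0.3, -0.9, 0.2]
width: 0.0
grasp_force: 0.3
```

```bash
python3 - <<'E'
from h import *
o=get_obs(); print(edge(),Rz(RACK[2]).T@o['contact_force']); snap('wrist','w8'); print(lidfit('w8',-1,-54))
E
```

```text
[-22.4 -77.9  36.7] [-0.25428401 -0.96914434  0.1704062 ]
[(27.2, -2.0, -54.0), (26.1, -1.0, -54.0), (25.7, -2.0, -53.0), (25.4, -2.0, -55.0)]
```

Call:
drive_tool(
  targets=[
    [0.2,0.28,0.06,0,0,0,-1],
    [0.2,0.28,0.06,0,0,0,-1],
    [0,0,0,0,0,0,-1],
  ],
)

```text
time: 19.23
eef_pos: [0.5109, 0.0115, 0.0221]
ee_rot: [[0.152, 0.987, 0.04], [0.953, -0.158, 0.258], [0.261, -0.001, -0.965]]
contact_force: [-3.6, -3.4, 2.2]
width: 0.0
grasp_force: 2.2
```

```bash
python3 - <<'E'
from h import *
o=get_obs(); print(edge(),Rz(RACK[2]).T@o['contact_force']); snap('wrist','w9'); print(lidfit('w9',-1,-50))
E
```

```text
[-17.3 -74.5  36.5] [-3.29396672 -3.65089439  2.19818471]
[(28.2, 2.0, -51.0), (27.5, 2.0, -50.0), (26.8, 3.0, -50.0), (26.6, 3.0, -51.0)]
```

Call:
drive_tool(
  targets=[
    [0.48,-0.03,0.13,0,0,0,-1],
    [0.58,-0.04,0.16,0,0,0,-1],
    [0.58,-0.04,0.16,0,0,0,-1],
    [0.58,-0.04,0.16,0,0,0,-1],
    [0.58,-0.04,0.16,0,0,0,-1],
  ],
)

```text
time: 19.9
eef_pos: [0.5097, 0.0382, 0.0217]
ee_rot: [[0.152, 0.988, 0.031], [0.955, -0.155, 0.253], [0.255, -0.009, -0.967]]
contact_force: [-17.9, -14.3, 14.1]
width: 0.0
grasp_force: 11.2
```

```bash
python3 - <<'E'
from h import *
o=get_obs(); print(edge(),Rz(RACK[2]).T@o['contact_force']); snap('wrist','w10'); print(lidfit('w10',0,-22))
E
```

```text
[-20.5 -47.9  36.2] [-16.67393565 -15.68534283  14.13697386]
[(27.8, 4.0, -28.0), (27.8, 3.0, -29.0), (27.1, 2.0, -28.0), (26.7, 2.0, -29.0)]
```

Forces are wedging: contact is about 45° off-axis because the shut fingers are narrower than I assumed. Backing off and recentring behind the tin.

Call:
drive_tool(
  targets=[
    [-0.6,-0.1,-0.16,0,0,0,-1],
    [-0.9,0,-0.25,0,0,0,-1],
    [0.1,0.9,0.03,0,0,0,-1],
    [0.1,0.7,0.03,0,0,0,-1],
    [0,0,0,0,0,0,-1],
  ],
)

```text
time: 20.58
eef_pos: [0.5278, 0.0252, 0.0222]
ee_rot: [[0.152, 0.987, 0.042], [0.953, -0.158, 0.259], [0.262, 0.001, -0.965]]
contact_force: [-0.6, -0.3, 0.2]
width: 0.0
grasp_force: 0.0
```

```bash
python3 - <<'E'
from h import *
o=get_obs(); print(edge(),Rz(RACK[2]).T@o['contact_force']); snap('wrist','w11'); print(lidfit('w11',0,-26))
w=cv2.cvtColor(cv2.imread('pics/w11.png'),cv2.COLOR_BGR2GRAY)
for r in(258,270,290): print(r,w[r,220:345:5].tolist())
print('tip scale',proj('w11',o['eef_pos']+o['ee_rot']@[.011,.0145,-.012]))
print('+y',(o['ee_rot'].T@rkv(0,1,0)).round(3),'+x',(o['ee_rot'].T@rkv(1,0,0)).round(3))
E
```

```text
[ -1.6 -59.5  36.6] [-0.53196135 -0.3410426   0.23881112]
[(23.4, 4.0, -28.0), (23.2, 4.0, -29.0), (23.0, 7.0, -30.0), (22.5, 2.0, -29.0)]
258 [119, 117, 116, 114, 117, 114, 109, 113, 91, 96, 115, 112, 110, 102, 113, 114, 110, 114, 115, 119, 118, 119, 118, 75, 93]
270 [118, 96, 92, 90, 89, 94, 117, 39, 41, 56, 80, 81, 40, 79, 78, 39, 40, 40, 89, 160, 167, 171, 93, 70, 90]
290 [90, 88, 93, 87, 90, 87, 34, 37, 37, 58, 87, 87, 36, 88, 73, 58, 28, 37, 37, 165, 165, 167, 193, 77, 87]
tip scale (np.float64(308.24699993140524), np.float64(252.9102797927605))
+y [ 0.962 -0.077  0.261] +x [0.074 0.997 0.021]
```

Call:
drive_tool(
  targets=[
    [0.6,-0.05,0.16,0,0,0,-1],
    [0.6,-0.05,0.16,0,0,0,-1],
    [0.6,-0.05,0.16,0,0,0,-1],
    [0.6,-0.05,0.16,0,0,0,-1],
    [0.6,-0.05,0.16,0,0,0,-1],
  ],
)

```text
time: 21.25
eef_pos: [0.5291, 0.0566, 0.0222]
ee_rot: [[0.152, 0.987, 0.042], [0.953, -0.158, 0.259], [0.262, 0.0, -0.965]]
contact_force: [-0.5, -0.7, 0.2]
width: -0.0002
grasp_force: 0.6
```

```bash
python3 - <<'E'
from h import *
o=get_obs(); print(edge(),Rz(RACK[2]).T@o['contact_force']); snap('wrist','w12'); print(lidfit('w12',0,-2))
E
```

```text
[ -2.8 -28.1  36.6] [-0.45233967 -0.76767396  0.19681087]
[(26.3, 4.0, 0.0), (24.8, 2.0, 0.0), (24.8, 4.0, 1.0), (24.2, 2.0, 1.0)]
```

Call:
drive_tool(
  targets=[
    [0.6,-0.03,0.16,0,0,0,-1],
    [0.6,-0.03,0.16,0,0,0,-1],
    [0.6,-0.03,0.16,0,0,0,-1],
    [0.4,-0.02,0.1,0,0,0,-1],
    [0,0,0,0,0,0,-1],
  ],
)

```text
time: 21.92
eef_pos: [0.5316, 0.0793, 0.0223]
ee_rot: [[0.152, 0.987, 0.042], [0.953, -0.158, 0.259], [0.262, 0.0, -0.965]]
contact_force: [-0.5, -0.1, 0.2]
width: -0.0001
grasp_force: 0.1
```

Call:
drive_tool(
  targets=[
    [0.4,-0.02,0.1,0,0,0,-1],
    [0.4,-0.02,0.1,0,0,0,-1],
    [0,0,0,0,0,0,-1],
  ],
)

```text
time: 22.3
eef_pos: [0.5326, 0.0873, 0.0225]
ee_rot: [[0.152, 0.987, 0.042], [0.953, -0.158, 0.259], [0.262, 0.0, -0.965]]
contact_force: [-0.4, -0.3, -0.5]
width: -0.0002
grasp_force: 0.2
```

```bash
python3 - <<'E'
from h import *
o=get_obs(); print(edge(),Rz(RACK[2]).T@o['contact_force']); snap('wrist','w13'); print(lidfit('w13',2,30))
E
```

```text
[-1.8  2.8 37. ] [-0.38522949 -0.33734229 -0.47215374]
[(26.4, 0.0, 32.0), (25.9, 3.0, 31.0), (24.8, 7.0, 37.0), (24.8, 3.0, 33.0)]
```

Call:
drive_tool(
  targets=[
    [0.4,-0.02,0.1,0,0,0,-1],
    [0.4,-0.02,0.1,0,0,0,-1],
    [0.4,-0.02,0.1,0,0,0,-1],
    [0,0,0,0,0,0,-1],
  ],
)

```text
time: 22.85
eef_pos: [0.5338, 0.0996, 0.0227]
ee_rot: [[0.152, 0.987, 0.041], [0.953, -0.158, 0.259], [0.262, 0.0, -0.965]]
contact_force: [-0.9, -1.9, 0.6]
width: -0.0
grasp_force: 1.1
```

Call:
drive_tool(
  targets=[
    [0.3,-0.02,0.08,0,0,0,-1],
    [0.3,-0.02,0.08,0,0,0,-1],
    [0.3,-0.02,0.08,0,0,0,-1],
    [0,0,0,0,0,0,-1],
  ],
)

```text
time: 23.35
eef_pos: [0.5347, 0.1091, 0.0227]
ee_rot: [[0.152, 0.987, 0.041], [0.953, -0.158, 0.259], [0.263, 0.0, -0.965]]
contact_force: [-1.7, -2.2, -0.4]
width: -0.0001
grasp_force: 0.8
```

```bash
python3 - <<'E'
from h import *
o=get_obs(); print(edge(),Rz(RACK[2]).T@o['contact_force'])
E
```

```text
[-1.4 24.7 37.2] [-1.49952241 -2.34686253 -0.35401649]
```

Call:
drive_tool(
  targets=[
    [0.2,-0.01,0.05,0,0,0,-1],
    [0.2,-0.01,0.05,0,0,0,-1],
    [0,0,0,0,0,0,-1],
  ],
)

```text
time: 23.72
eef_pos: [0.5353, 0.1129, 0.0229]
ee_rot: [[0.152, 0.987, 0.042], [0.953, -0.158, 0.259], [0.262, 0.0, -0.965]]
contact_force: [-1.4, -1.4, 0.1]
width: 0.0001
grasp_force: 1.1
```

```bash
python3 - <<'E'
from h import *
o=get_obs(); print(edge(),Rz(RACK[2]).T@o['contact_force']);snap('wrist','w14'); print(lidfit('w14',2,60))
E
```

```text
[-1.2 28.5 37.3] [-1.26319906 -1.46818124  0.0828112 ]
[(16.5, 3.0, 58.0), (15.8, 4.0, 57.0), (15.7, 4.0, 59.0), (15.7, 5.0, 57.0)]
```

Call:
drive_tool(
  targets=[
    [0.2,-0.01,0.05,0,0,0,-1],
    [0,0,0,0,0,0,-1],
  ],
)

```text
time: 24.02
eef_pos: [0.5355, 0.1149, 0.0229]
ee_rot: [[0.152, 0.987, 0.042], [0.953, -0.158, 0.259], [0.262, 0.0, -0.965]]
contact_force: [-1.3, -1.9, -0.4]
width: -0.0002
grasp_force: 1.1
```

Call:
drive_tool(
  targets=[
    [0.2,-0.01,0.05,0,0,0,-1],
    [0,0,0,0,0,0,-1],
  ],
)

```text
time: 24.28
eef_pos: [0.5358, 0.1171, 0.0231]
ee_rot: [[0.152, 0.987, 0.042], [0.953, -0.158, 0.259], [0.262, 0.001, -0.965]]
contact_force: [-1.0, -1.2, 0.2]
width: -0.0
grasp_force: 0.9
```

```bash
python3 - <<'E'
from h import *
o=get_obs(); print(edge(),Rz(RACK[2]).T@o['contact_force'])
E
```

```text
[-1.  32.7 37.5] [-0.90119247 -1.30056727  0.18896229]
```

Call:
drive_tool(
  targets=[
    [0.2,-0.01,0.05,0,0,0,-1],
    [0,0,0,0,0,0,-1],
  ],
)

```text
time: 24.52
eef_pos: [0.5361, 0.1192, 0.0231]
ee_rot: [[0.152, 0.987, 0.042], [0.953, -0.158, 0.259], [0.262, 0.001, -0.965]]
contact_force: [-0.1, -1.7, -0.4]
width: 0.0004
grasp_force: 0.6
```

Call:
drive_tool(
  targets=[
    [0.1,0,0.03,0,0,0,-1],
    [0,0,0,0,0,0,-1],
  ],
)

```text
time: 24.78
eef_pos: [0.5362, 0.12, 0.0231]
ee_rot: [[0.152, 0.987, 0.042], [0.953, -0.158, 0.259], [0.262, 0.0, -0.965]]
contact_force: [-0.4, -2.0, 0.4]
width: -0.0
grasp_force: 0.6
```

Call:
drive_tool(
  targets=[
    [0.1,0,0.03,0,0,0,-1],
    [0,0,0,0,0,0,-1],
  ],
)

```text
time: 25.02
eef_pos: [0.5364, 0.121, 0.023]
ee_rot: [[0.152, 0.987, 0.042], [0.953, -0.158, 0.259], [0.262, 0.0, -0.965]]
contact_force: [0.3, -1.1, 0.7]
width: 0.0005
grasp_force: 0.5
```

```bash
python3 - <<'E'
from h import *
o=get_obs(); print(edge(),Rz(RACK[2]).T@o['contact_force']);snap('wrist','w15'); print(lidfit('w15',2,65))
E
```

```text
[-0.8 36.7 37.5] [ 0.38230316 -1.03710827  0.72469765]
[(15.0, 5.0, 66.0), (14.6, 3.0, 66.0), (14.4, 4.0, 65.0), (14.2, 2.0, 66.0)]
```

Call:
drive_tool(
  targets=[
    [0.1,0,0.03,0,0,0,-1],
    [0,0,0,0,0,0,-1],
  ],
)

```text
time: 25.32
eef_pos: [0.5365, 0.122, 0.023]
ee_rot: [[0.153, 0.987, 0.042], [0.953, -0.158, 0.259], [0.262, 0.0, -0.965]]
contact_force: [0.0, -0.7, 0.3]
width: -0.0
grasp_force: 0.5
```

Call:
drive_tool(
  targets=[
    [0.1,0,0.03,0,0,0,-1],
    [0,0,0,0,0,0,-1],
  ],
)

```text
time: 25.58
eef_pos: [0.5367, 0.123, 0.0229]
ee_rot: [[0.152, 0.987, 0.042], [0.953, -0.158, 0.259], [0.262, 0.0, -0.965]]
contact_force: [-0.3, -1.1, -0.8]
width: -0.0
grasp_force: 0.5
```

Call:
drive_tool(
  targets=[
    [0.1,0,0.03,0,0,0,-1],
    [0,0,0,0,0,0,-1],
  ],
)

```text
time: 25.82
eef_pos: [0.5368, 0.124, 0.0229]
ee_rot: [[0.153, 0.987, 0.042], [0.953, -0.158, 0.259], [0.262, 0.0, -0.965]]
contact_force: [-1.0, -0.6, 0.2]
width: -0.0
grasp_force: 0.6
```

Call:
drive_tool(
  targets=[
    [0.1,0,0.03,0,0,0,-1],
    [0,0,0,0,0,0,-1],
  ],
)

```text
time: 26.08
eef_pos: [0.5369, 0.1248, 0.0227]
ee_rot: [[0.153, 0.987, 0.042], [0.953, -0.158, 0.258], [0.262, 0.0, -0.965]]
contact_force: [-0.6, -3.1, -0.1]
width: -0.0002
grasp_force: 1.2
```

Call:
drive_tool(
  targets=[
    [0.1,0,0.03,0,0,0,-1],
    [0,0,0,0,0,0,-1],
  ],
)

```text
time: 26.32
eef_pos: [0.537, 0.1256, 0.0227]
ee_rot: [[0.153, 0.987, 0.041], [0.953, -0.158, 0.258], [0.261, 0.0, -0.965]]
contact_force: [-0.9, -3.7, 0.3]
width: 0.0002
grasp_force: 2.1
```

```bash
python3 - <<'E'
from h import *
o=get_obs(); print(edge(),Rz(RACK[2]).T@o['contact_force']);snap('wrist','w16'); print(lidfit('w16',2,68))
g=cv2.imread('pics/w16.png'); b=g.astype(int)
print('hood front edge px',[np.round(proj('w16',rk(x,58,86))).tolist() for x in(-60,-17,20)],'endwall',np.round(proj('w16',rk(0,110,80))))
E
```

```text
[-0.5 41.4 37.1] [-0.56751775 -3.79099645  0.30342929]
[(14.8, 5.0, 70.0), (14.3, 4.0, 70.0), (13.4, 4.0, 69.0), (13.3, 2.0, 70.0)]
hood front edge px [[110.0, 246.0], [231.0, 236.0], [335.0, 228.0]] endwall [267.  90.]
```

Bumper felt: the push rises to 3.8 N, about 2 mm of travel. Backing away and lifting clear.

Call:
drive_tool(
  targets=[
    [-0.2,0,-0.05,0,0,0,-1],
    [-0.5,0.04,-0.13,0,0,0,-1],
    [-1,0.08,-0.26,0,0,0,-1],
    [-1.9,0.15,-0.5,0,0,0,-1],
    [-1.9,0.15,-0.5,0,0,0,-1],
  ],
)

```text
time: 27.0
eef_pos: [0.5323, 0.0684, 0.0225]
ee_rot: [[0.152, 0.987, 0.042], [0.953, -0.158, 0.259], [0.262, 0.001, -0.965]]
contact_force: [0.6, 1.2, -0.0]
width: -0.0
grasp_force: 0.0
```

```bash
python3 - <<'E'
from h import *
o=get_obs(); print(edge(),Rz(RACK[2]).T@o['contact_force']);snap('wrist','w17'); print(lidfit('w17',2,68))
c=np.load('pics/w17.npz'); g=cv2.imread('pics/w17.png')
# lane strip on rack x -45..45, rectified at z=35 plane, to compare roller/tin
print([np.round(proj('w17',rk(x,46.5,35))).tolist() for x in(-47,-28,-22)],[np.round(proj('w17',rk(1,y,72))).tolist() for y in(36,65,94)])
u0,v0=[int(a) for a in proj('w17',rk(-35,46.5,46))]
for v in range(v0-14,v0+15,4): print(v,[int(g[v,u].mean()) for u in range(u0-40,u0+61,4)])
E
```

```text
[ -0.5 -16.   37. ] [ 5.46253477e-01  1.21147673e+00 -5.60876764e-04]
[(19.4, 1.0, 62.0), (19.2, 1.0, 61.0), (19.2, 0.0, 58.0), (19.0, 1.0, 58.0)]
[[181.0, 140.0], [218.0, 137.0], [229.0, 136.0]] [[274.0, 139.0], [268.0, 64.0], [262.0, -12.0]]
119 [94, 95, 89, 68, 224, 223, 223, 224, 225, 226, 225, 225, 227, 125, 233, 233, 233, 233, 107, 71, 69, 92, 113, 189, 213, 216]
123 [96, 96, 89, 73, 195, 227, 229, 229, 231, 231, 231, 232, 232, 143, 234, 234, 234, 234, 103, 76, 63, 83, 76, 93, 95, 136]
127 [97, 96, 93, 77, 148, 226, 225, 225, 226, 226, 225, 226, 229, 169, 235, 233, 235, 236, 113, 107, 65, 61, 77, 97, 76, 65]
131 [96, 97, 93, 79, 110, 225, 225, 225, 224, 225, 226, 225, 220, 175, 234, 234, 235, 229, 120, 109, 191, 72, 56, 59, 72, 91]
135 [97, 92, 95, 89, 60, 133, 121, 114, 94, 150, 163, 174, 187, 177, 226, 230, 196, 125, 124, 113, 181, 96, 94, 58, 58, 65]
139 [94, 100, 94, 85, 52, 56, 59, 55, 57, 203, 204, 203, 200, 202, 189, 125, 127, 124, 126, 142, 183, 187, 75, 72, 77, 61]
143 [92, 95, 94, 87, 58, 57, 58, 60, 56, 202, 197, 194, 191, 184, 173, 166, 122, 131, 165, 184, 186, 184, 191, 148, 71, 87]
147 [93, 97, 94, 89, 60, 56, 57, 57, 58, 62, 61, 182, 186, 189, 189, 186, 187, 188, 189, 187, 185, 189, 190, 189, 189, 124]
```

```bash
python3 - <<'E'
from h import *
def blue(f):
    g=cv2.imread('pics/'+f+'.png'); h=cv2.cvtColor(g,cv2.COLOR_BGR2HSV); m=cv2.inRange(h,(105,90,20),(130,255,140)); 
    n,l,s,c=cv2.connectedComponentsWithStats(m); return [(s[i].tolist(),c[i].round().tolist()) for i in range(1,n) if s[i,4]>60]
print(blue('w17'))
print(lidfit('w17',2,58,r=.0287), lidfit('w17',2,66,r=.0287))
g=cv2.cvtColor(cv2.imread('pics/w17.png'),cv2.COLOR_BGR2GRAY)
for u in(262,272,282): print(u,g[30:230:4,u].tolist())
for y in(62,65,68): print(y,[(z,round(proj('w17',rk(2,y-28.7,z))[1])) for z in(0,4,68,72)])
E
```

```text
[]
[(21.2, 1.0, 61.0), (20.0, 1.0, 62.0), (19.8, 0.0, 61.0), (19.7, 2.0, 61.0)] [(21.2, 1.0, 61.0), (20.0, 1.0, 62.0), (19.8, 0.0, 61.0), (19.7, 2.0, 61.0)]
262 [192, 194, 189, 188, 193, 188, 178, 144, 106, 103, 182, 180, 179, 207, 208, 207, 209, 206, 193, 196, 212, 186, 150, 217, 88, 80, 54, 63, 97, 58, 188, 105, 113, 136, 134, 133, 135, 134, 133, 135, 133, 133, 136, 133, 132, 136, 137, 129, 136, 137]
272 [188, 188, 191, 189, 190, 187, 173, 135, 96, 131, 182, 181, 178, 207, 207, 207, 206, 210, 197, 197, 210, 196, 130, 221, 101, 64, 83, 70, 59, 91, 87, 113, 108, 137, 134, 136, 135, 135, 134, 135, 134, 136, 137, 134, 133, 133, 133, 133, 133, 133]
282 [192, 186, 189, 184, 188, 187, 168, 131, 100, 104, 162, 105, 187, 206, 206, 207, 206, 191, 198, 208, 213, 170, 143, 221, 95, 65, 97, 72, 58, 97, 96, 192, 104, 134, 138, 133, 133, 136, 136, 134, 133, 136, 131, 136, 136, 136, 137, 137, 137, 135]
62 [(0, 165), (4, 164), (68, 147), (72, 146)]
65 [(0, 160), (4, 159), (68, 140), (72, 138)]
68 [(0, 156), (4, 155), (68, 133), (72, 130)]
```

```bash
python3 - <<'E'
from h import *
for y in(58,60,62): print(y,[(z,round(proj('w17',rk(0,y,z))[1])) for z in(80,86)])
print('roller/post front y=30 top z56',[(y,round(proj('w17',rk(-60,y,56))[1])) for y in(28,30,32,34)],'col',proj('w17',rk(-60,30,56))[0])
g=cv2.cvtColor(cv2.imread('pics/w17.png'),cv2.COLOR_BGR2GRAY)
u=int(proj('w17',rk(-60,32,56))[0]); print(u,[(v,int(g[v,u])) for v in range(90,220,3)])
# fence top entry end row
print([ (y,[round(float(a)) for a in proj('w17',rk(35,y,50))]) for y in(-20,0)])
for v in (60,75,82,90,100): print(v,g[v,180:350:5].tolist())
E
```

```text
58 [(80, 74), (86, 67)]
60 [(80, 69), (86, 61)]
62 [(80, 63), (86, 56)]
roller/post front y=30 top z56 [(28, 174), (30, 170), (32, 166), (34, 161)] col 140.7245309610725
140 [(90, 84), (93, 82), (96, 89), (99, 83), (102, 91), (105, 93), (108, 95), (111, 99), (114, 96), (117, 95), (120, 98), (123, 95), (126, 94), (129, 91), (132, 95), (135, 97), (138, 94), (141, 95), (144, 94), (147, 98), (150, 97), (153, 100), (156, 93), (159, 86), (162, 67), (165, 64), (168, 133), (171, 134), (174, 131), (177, 130), (180, 135), (183, 216), (186, 216), (189, 217), (192, 218), (195, 216), (198, 215), (201, 215), (204, 217), (207, 216), (210, 216), (213, 216), (216, 219), (219, 220)]
[(-20, [355, 261]), (0, [353, 219])]
60 [177, 175, 173, 172, 170, 166, 159, 154, 157, 151, 145, 146, 140, 131, 130, 125, 123, 119, 120, 114, 111, 111, 106, 104, 103, 100, 100, 103, 103, 101, 106, 94, 94, 98]
75 [61, 61, 62, 57, 109, 105, 143, 172, 166, 180, 176, 177, 177, 178, 181, 180, 181, 179, 179, 179, 137, 174, 179, 176, 177, 176, 179, 170, 112, 185, 174, 158, 194, 96]
82 [52, 56, 57, 59, 104, 107, 162, 91, 127, 195, 210, 202, 177, 175, 180, 187, 188, 207, 206, 208, 206, 205, 204, 202, 201, 203, 202, 194, 204, 204, 164, 109, 202, 98]
90 [55, 65, 71, 85, 192, 106, 109, 198, 115, 60, 199, 211, 201, 202, 204, 206, 209, 207, 209, 210, 206, 206, 205, 201, 201, 201, 199, 206, 205, 165, 141, 207, 132, 161]
100 [57, 56, 58, 89, 195, 191, 192, 189, 86, 123, 171, 94, 196, 206, 205, 199, 197, 183, 200, 193, 201, 197, 202, 203, 201, 209, 210, 162, 172, 142, 110, 107, 134, 183]
```

The hood edge and post front both show a constant +3.5 mm rack-y offset in my fit. Home is therefore at about 68.5 in my frame, matching the bumper onset (68.8) and the tin's seen front edge (68–70). The tin is free and the tool is 50 mm away, so I'm handing in.

```bash
python3 -c "
from plant import sign_off,get_obs
print(get_obs()['time']); print(sign_off())"
```

```text
27.05
the job is handed in; nothing more can be done
None
```

I handed the job in at 27 s: by my measurements the tin stands upright, lid up and untouched at the bumper, past the roller and within about 2 mm of home, though the hand-in returned no verdict and I did not see the roller's final position.

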